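# Hang the lift-off guard door on its pintles

### The arm

A 6-joint arm with a two-finger parallel gripper is mounted at the origin on a cart in front of the work surface, level with it; the furniture and walls round the work are solid. World frame = base frame: x ahead of the robot, y to its left, z up, the work surface at z = 0. Lengths are in m, angles in rad, forces in N, time in s.
With the tool pointing down it reaches from about 0.275 to 0.75 m from the base axis. Payload 10.2 kg.
Tool frame: the origin (TCP) lies at the very end of the fingers, on their centre line; the grasp point (between the pads) lies 19 mm behind it; z points along the fingers, y is the direction in which the jaws open and shut (so a half turn about z gives the same grasp; the last joint's range is limited). The gripper opens to 88 mm and grips with 3 to 60 N. Pads are 18 mm wide; open, the fingers measure 123 mm over their backs; the gripper's body (75 mm by 187 mm) begins 45 mm behind the grasp point.
Start: joints at [-1.56, 0.313, 1.498, -0, 1.331, -0.223], TCP at [0.122, -0.511, 0.205] pointing down, gripper open.
Joint ranges: [-2.94, 2.94], [-0.97, 2.17], [0.19, 2.56], [-1.23, 4.37], [0.02, 3.11], [-2.88, 2.88]. Speed limits (rad/s): [2.39, 2.39, 3.01, 3.14, 3.14, 3.14].

### API

Orientations are given as a unit quaternion [w, x, y, z].
In Python, from plant import ctrl, imaging, ticket gives the robot as it stands.
- The arm moves only by the tool drive_tool, never from a script. Its argument "motion" is text: rows parted by semicolons, each of 5 numbers parted by spaces: the opening, from -1 (shut) to 1 (fully open), then the shift along the world's x, y, z in m, then the turn about the world's z in degrees. In form: grip tx ty tz turn; .... A call has 1 to 20 rows; each row is the pose to reach, as a shift and turn from the pose measured when the call began; what a row does not reach only later rows make up. A row lasts 1/10 s, in which the tool goes at most 50 mm and 8.59 degrees, less where a joint would pass 70% of its speed; a pose out of reach is approached as far as the arm can. A call with a gripper value outside its range is refused whole. The fingers move at their own pace and stop on an object; "force" is the grip in N (left out, the last holds). Time passes only in rows, so rows that repeat a pose let the fingers close. It gives the time, the measured TCP pose, the force and the opening at its end, in the units of the state.
- ctrl.observe(): the state, without advancing time (a new reading comes with each control period).
- imaging.camera(name): name is "scene" or "side" or "wrist"; returns a dict with "pixels" (400x640x3 uint8, blue, green, red), "range_z" (400x640 float32, m along the optical axis (not along the pixel's ray), 0 where there is no reading), "camera_matrix" (3x3 intrinsics, pixels), "extrinsics" (4x4, takes a point from camera to world coordinates). Camera axes: x right, y down, z forward; pixel columns grow to the right and rows downward; lengths in m; the calibration is good to about 2 mm. The wrist camera is an equidistant fisheye: a pixel r from the principal point sees the ray r / f radians off the axis. A picture is of the moment at which its call begins.
- ticket.hand_in(): hands the job in, once; it reports no verdict.
The state is a dict: "clock": time; "joints": joint angles; "joint_velocities": joint speeds; "effort": joint torques, N m; "eef_pos": TCP position; "eef_rot": TCP orientation; "wrist_force": force on the tool from outside, world axes, zero at the start; "wrist_torque": the same for the moment, N m; "opening": opening from 0.0 (shut) to 1.0 (fully open).
Only numpy, scipy, OpenCV 4.12 (cv2) and the standard library are available. Lean on these libraries where they do the work, as an engineer would, in place of code of your own. Each camera call takes 0.05 s, during which the arm holds its last target. There are 200 camera calls.

### The job

The door leaf of the small guard enclosure is lying on its side on the bench. Stand it upright on the bench and let go of it, then take it again from above and hang it on the enclosure: lower it so that both hinge sockets go fully home on the two pintles at once, and let go; it may hang open at any angle. Do not drop it or let it fall over, and leave the other things on the bench where they are.

Things in the scene. Friction and masses are not known exactly. Their poses are not given: they have to be found in the camera images.
- leaf_center (a point): Centre of the door leaf: frame of 30 mm aluminium profile, 110 mm wide, 160 tall, 30 thick, recessed louvred panel, 0.25 kg. Leaf axes: z from bottom to top edge (up when hung), y across the width to the hinge edge with the sockets, x through the thickness. At the start it stands on its closing edge: y up, z level, roughly to the robot's left, centre 55 mm up; stood upright: 80 mm up.
- socket_low (a point): Centre of the underside of the leaf's lower hinge socket: dark steel tube along leaf z, 24 mm outside, 14 mm bore right through, 22 mm long. From the leaf centre it lies 69 mm along leaf y and 60 mm down leaf z (20 mm above the bottom edge); the tube's axis is 14 mm out from the hinge edge, at mid-thickness. Axes as the leaf's.
- socket_high (a point): Centre of the underside of the leaf's upper hinge socket, a tube like the lower one and 90 mm above it on the same axis: 69 mm from the leaf centre along leaf y and 30 mm up leaf z. Axes as the leaf's.
- enclosure: Fixed grey guard enclosure, a box 180 mm wide, 90 deep, 200 high with open front; origin at the centre of its underside, x from front to back, y to its left, z up. Both pintles stand on one vertical axis 24 mm before its front face and 12 mm in from its right side (origin -69, -78 mm). The hung leaf may stand straight out in front or swing on to reach away to the right (leaf y along enclosure y).
- pintle_low (a point): Root of the lower pintle: centre of the top of its round shoulder (24 mm diameter, 10 mm thick), 50 mm above the bench. The pin, 10 mm diameter, rises 18 mm above this point, its top 7 mm tapering to 3 mm. Fully home, the lower socket's underside rests here and the leaf's bottom edge is 30 mm above the bench. Axes as the enclosure's.
- pintle_high (a point): Root of the upper pintle, a shoulder and pin like the lower, 90 mm above it (140 mm above the bench). Bring the leaf in from the side with its sockets' undersides 20 to 55 mm above the roots (the lower socket has to pass beneath the upper shoulder), then lower. Axes as the enclosure's.
- grease_tin: Bystander: round tin with green lid, 69 mm diameter, 33 mm high; origin at the centre of its underside.
- tape_roll: Bystander: black roll of tape, 66 mm diameter, 19 mm high; origin at the centre of its underside.
- side_cutters: Bystander: side cutters with red handles, 142 mm long, 12 mm thick, lying flat; origin at the centre of the underside.
- pipe_clamp: Bystander: short grey metal tube piece, 86 mm long, 31 mm high; origin at the centre of the underside.

How it is judged:
On the way:
1. the leaf stands upright on its bottom edge on the bench, let go and at rest (angle between leaf_center's own z axis and vertical below 0.08 rad and height (world z) of leaf_center below 0.086 m and contact force between the fingers and leaf below 0.2 N and linear speed of leaf below 0.03 m/s), for 0.2 s.
At the end, for the whole second after the job is handed in: Both socket mouths are within 6 mm of the roots of their pintles, the leaf is upright within 0.08 rad, at rest and let go; any swing angle (distance between socket_low and pintle_low below 0.006 m and distance between socket_high and pintle_high below 0.006 m and angle between leaf_center's own z axis and vertical below 0.08 rad and linear speed of leaf below 0.03 m/s and angular speed of leaf below 0.3 rad/s and contact force between the fingers and leaf below 0.2 N); the robot touches nothing.
It fails at once if the leaf is dropped or falls over (moves faster than 0.5 m/s while not held) (linear speed of leaf above 0.5 m/s and contact force between the fingers and leaf below 0.1 N).
It fails at once if a bystander is shifted by more than 30 mm (distance of any of grease_tin, tape_roll, side_cutters, pipe_clamp from where it was at the start of the episode above 0.03 m).
It also fails if it takes over 64 s, if anything falls off the work surface, if the arm or the gripper's body presses on something with over 40 N, if the wrist force passes 120 N, or if a joint passes its speed limit or range.

## Working session

There is one attempt and no reset: what is moved stays moved. The work goes in short steps, Python scripts to look and compute and a tool call to move; the robot and the scene stay as the last step left them, time stands still between calls to the robot, and variables do not carry over. Pictures are saved under pics/ and viewed, about 8 in all and at most 12, crops included, and the job is handed in when it is done.

Besides the shell and the picture viewer there is one more tool, called after ">>>" as name(argument=value, ...), one argument or row to a line, values as JSON. drive_tool: Moves the arm, as the interface text tells. Its arguments: {"type":"object","properties":{"motion":{"type":"string"},"force":{"type":"number"}},"required":["motion"]}

```bash
mkdir -p pics
cat > h.py <<'E'
import numpy as np, cv2
from plant import ctrl, imaging, ticket
def shot(n):
    c=imaging.camera(n); K=c["camera_matrix"];T=c["extrinsics"]; z=c["range_z"]
    v,u=np.mgrid[:400,:640]
    P=np.dstack([(u-K[0,2])/K[0,0]*z,(v-K[1,2])/K[1,1]*z,z])@T[:3,:3].T+T[:3,3]
    P[z==0]=np.nan
    return c["pixels"],P,K,T
E
python3 - <<'E'
from h import *
ims=[]
for n in("scene","side"):
    im,P,K,T=shot(n); np.savez(n+"0",im=im,P=P,K=K,T=T)
    cv2.imwrite(f"pics/{n}0.png",im); print(n,T.round(3).tolist(),K[0,0],np.isnan(P[...,0]).mean())
s=ctrl.observe();print(s["eef_rot"],s["opening"],s["wrist_force"])
E
```

```text
scene [[0.996, -0.062, 0.06, 0.487], [-0.084, -0.532, 0.842, -0.728], [-0.021, -0.844, -0.535, 0.584], [0.0, 0.0, 0.0, 1.0]] 371.3739394767786 0.00394921875
side [[0.286, -0.663, 0.692, -0.329], [-0.958, -0.206, 0.198, -0.236], [0.012, -0.72, -0.694, 0.978], [0.0, 0.0, 0.0, 1.0]] 440.9076065232738 0.004109375
[-5.55518744e-04  9.93174956e-01  1.16632741e-01  5.15409246e-05] 1.0028418355116249 [ 0.64717176  0.40084774 -0.86505876]
```

View pics/scene0.png

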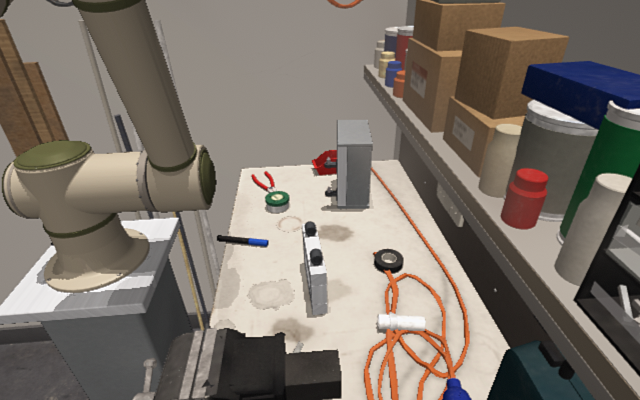

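View pics/side0.png

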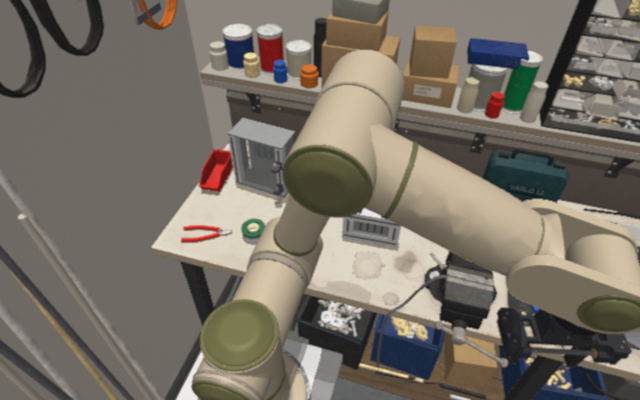

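The scene view shows the leaf on edge (cols 303–328, rows 222–315, dark sockets at about (310,228) and (316,257)). The enclosure stands behind it (cols 337–371, rows 120–207) with a pintle at about (331,190). The tin is at (277,198), cutters (262,182), tape (388,260) and tube (400,322). In the side view the leaf is partly hidden by the arm, and the enclosure is at (262,160).

```bash
python3 - <<'E'
import numpy as np, cv2
np.set_printoptions(precision=4,suppress=True)
d=np.load("scene0.npz");P=d["P"];im=d["im"].astype(int)
e=np.load("side0.npz");Q=e["P"];im2=e["im"].astype(int)
print("bench",np.nanmedian(P[270:290,240:290,2]))
def rect(X):
    r=cv2.minAreaRect((X[:,:2]*1000).astype(np.float32));return np.round(cv2.boxPoints(r),1).tolist(),np.round(r[2],1)
# leaf
sub=P[210:325,290:340].reshape(-1,3);col=im[210:325,290:340].reshape(-1,3)
m=(sub[:,2]>.02)&(sub[:,2]<.16);L=sub[m];print("leaf",len(L),L.min(0),L.max(0))
top=sub[(sub[:,2]>.1)&(sub[:,2]<.1145)];print("top",len(top),np.median(top[:,2]),rect(top))
soc=sub[(sub[:,2]>.118)&(sub[:,2]<.16)];print("soc",len(soc))
for lo,hi in((0,.3),):
    k=cv2.kmeans(soc[:,:2].astype(np.float32),2,None,(3,50,1e-5),5,0)
    for i in(0,1):
        s=soc[k[1].ravel()==i];print(s.mean(0),s.min(0),s.max(0),len(s))
# enclosure
for nm,A,(r0,r1,c0,c1) in(("scene",P,(110,215,322,380)),("side",Q,(110,205,225,300))):
    s=A[r0:r1,c0:c1].reshape(-1,3)
    t=s[(s[:,2]>.192)&(s[:,2]<.21)];print(nm,"top",len(t),np.median(t[:,2]),rect(t))
    b=s[(s[:,2]>.03)&(s[:,2]<.19)];print(b.min(0),b.max(0))
# pintle dump: scene points before front
for r in range(176,204,2):
    print(r,[tuple((P[r,c]*1000).round().astype(int))if im[r,c].max()<90 else None for c in range(322,344,3)])
E
python3 -c "
import cv2;a=cv2.imread('pics/scene0.png');b=cv2.imread('pics/side0.png')
import numpy as np
cv2.imwrite('pics/c1.png',np.hstack([cv2.resize(a[110:220,310:390],(400,550),interpolation=2),cv2.resize(b[110:220,220:300],(400,550),interpolation=2)]))"
```

```text
bench -2.7435634973205225e-05
leaf 1489 [ 0.4897 -0.2287  0.02  ] [ 0.5293 -0.0674  0.1374]
top 529 0.10967009804684741 ([[489.5, -68.5999984741211], [499.5, -228.8000030517578], [529.7000122070312, -227.0], [519.7000122070312, -66.69999694824219]], np.float64(3.6))
soc 268
[ 0.5067 -0.1095  0.1298] [ 0.4955 -0.1179  0.1181] [ 0.5187 -0.0938  0.1374] 116
[ 0.5122 -0.199   0.1299] [ 0.5009 -0.2078  0.118 ] [ 0.5247 -0.185   0.1365] 152
scene top 873 0.1994829771271685 ([[594.4000244140625, 143.10000610351562], [683.5, 133.39999389648438], [703.0999755859375, 313.79998779296875], [614.0999755859375, 323.5]], np.float64(83.8))
[0.56   0.1361 0.0301] [0.799  0.5501 0.1899]
side top 1175 0.19848202332044573 ([[590.2000122070312, 148.6999969482422], [687.0, 137.5], [708.2000122070312, 319.0], [611.2999877929688, 330.29998779296875]], np.float64(83.4))
[0.5576 0.1415 0.0302] [0.8688 0.4728 0.1898]
176 [None, None, None, None, None, None, None, None]
178 [None, None, None, None, None, None, None, None]
180 [None, None, None, None, None, None, None, None]
182 [None, None, None, None, None, No
[... 485 characters left out ...]
), np.int64(51)), None, None, None]
194 [None, (np.int64(561), np.int64(157), np.int64(45)), (np.int64(569), np.int64(150), np.int64(49)), (np.int64(577), np.int64(151), np.int64(48)), (np.int64(585), np.int64(149), np.int64(48)), (np.int64(594), np.int64(148), np.int64(48)), None, None]
196 [None, None, (np.int64(569), np.int64(151), np.int64(42)), (np.int64(577), np.int64(150), np.int64(42)), None, (np.int64(593), np.int64(147), np.int64(43)), None, None]
198 [None, None, None, None, None, (np.int64(593), np.int64(146), np.int64(37)), None, None]
200 [None, None, None, None, None, (np.int64(594), np.int64(148), np.int64(28)), None, None]
202 [None, None, None, None, None, None, None, None]
```

View pics/c1.png

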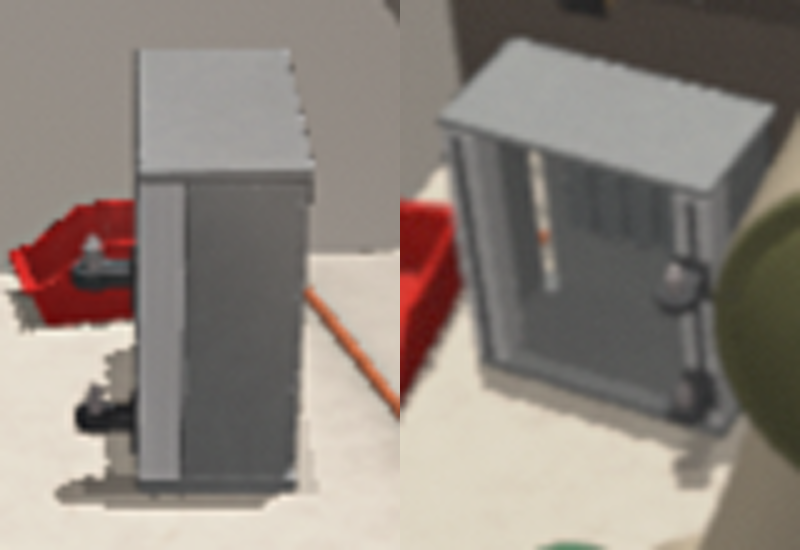

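The crop shows both pintles, with dark shoulders and light pins in front of the enclosure's right edge (scene pixels about (328,162) and (328,191)). One more measurement covers the pintle fit, the bystanders and the obstacle heights.

Run:
```python
import numpy as np, cv2
np.set_printoptions(precision=1,suppress=True)
for nm in("scene0","side0"):
    d=np.load(nm+".npz");P=d["P"]*1000;im=d["im"]
    X=P.reshape(-1,3)
    near=np.hypot(X[:,0]-573,X[:,1]-160)<17
    for h in(50,140):
        for a,b in((-9,-2),(-1.5,2),(3,10),(10,19)):
            s=X[near&(X[:,2]>h+a)&(X[:,2]<h+b)]
            print(nm,h,(a,b),len(s),*( (s.mean(0),s.min(0),s.max(0)) if len(s) else ()))
P=np.load("scene0.npz")["P"]*1000;X=P.reshape(-1,3);im=np.load("scene0.npz")["im"]
hsv=cv2.cvtColor(im,cv2.COLOR_BGR2HSV).reshape(-1,3)
ws=(X[:,0]>200)&(X[:,0]<850)&(X[:,1]>-600)&(X[:,1]<500)
g=ws&(hsv[:,0]>50)&(hsv[:,0]<90)&(hsv[:,1]>100)&(X[:,2]<60);print("tin",X[g].min(0),X[g].max(0))
r=ws&((hsv[:,0]<8)|(hsv[:,0]>172))&(hsv[:,1]>120)&(X[:,2]<60);print("red",X[r&(X[:,0]<540)].min(0),X[r&(X[:,0]<540)].max(0))
for name,(r0,r1,c0,c1) in dict(tape=(246,275,370,408),tube=(310,336,374,428)).items():
    s=P[r0:r1,c0:c1].reshape(-1,3);s=s[s[:,2]>8];print(name,s.min(0),s.max(0))
# height map 50mm, max z, rows y cols x
for y in range(400,-550,-50):
    print(y,[int(X[(abs(X[:,0]-x)<25)&(abs(X[:,1]-y)<25)&(X[:,2]<600)][:,2].max(initial=-1)) for x in range(250,850,50)])
```

```text
scene0 50 (-9, -2) 21 [571.8 152.4  44.4] [560.9 147.9  41.6] [585.7 163.3  47.9]
scene0 50 (-1.5, 2) 29 [575.8 157.2  49.7] [560.9 147.2  48.5] [589.6 171.2  51.1]
scene0 50 (3, 10) 10 [571.3 158.   56.8] [566.8 156.2  53.1] [575.3 162.   59.9]
scene0 50 (10, 19) 6 [572.6 159.4  63.5] [569.9 155.5  60.8] [575.4 164.1  66.1]
scene0 140 (-9, -2) 21 [571.8 152.9 134.3] [560.  150.  131.5] [586.  161.  137.5]
scene0 140 (-1.5, 2) 28 [575.2 157.3 139.7] [562.2 148.6 138.6] [589.4 166.4 141.2]
scene0 140 (3, 10) 9 [571.8 157.9 146.7] [568. 156. 143.] [576.  160.6 149.3]
scene0 140 (10, 19) 9 [572.2 158.8 153.4] [568.  156.  150.1] [576.2 160.6 157.5]
side0 50 (-9, -2) 21 [569.8 163.   45. ] [559.6 152.4  41. ] [587.3 174.   47.9]
side0 50 (-1.5, 2) 18 [573.4 159.9  50. ] [557.6 153.   48.5] [589.  173.9  51.9]
side0 50 (3, 10) 7 [574.5 161.2  57.6] [568.2 153.7  54.4] [587.9 166.6  59.9]
side0 50 (10, 19) 5 [571.  162.6  62.8] [569.3 159.6  61. ] [572.7 166.3  67.9]
side0 140 (-9, -2) 22 [571.1 160.3 135.3] [557.8 152.8 131.3] [588.5 174.  137.9]
side0 140 (-1.5, 2) 20 [571.9 161.9 139.9]
[... 726 characters left out ...]
 2, 2, 2, 2, 2, 379, 380, 9]
50 [-1, 263, 15, 2, 2, 2, 2, 2, 2, 328, 527, 10]
0 [-1, 317, 18, 18, 2, 1, 2, 1, 2, 328, 530, 9]
-50 [352, 479, 2, 2, 2, 110, 2, 3, 20, 328, 533, 533]
-100 [513, 549, 3, 2, 2, 137, 2, 3, 21, 328, 527, 533]
-150 [553, 551, 2, 2, 3, 111, 108, 2, 19, 328, 503, 503]
-200 [-1, 2, 3, 3, 3, 136, 111, 3, 12, 328, 503, 503]
-250 [-1, 9, 2, 2, 3, 111, 109, 30, 32, 328, 503, 503]
-300 [-1, -1, 116, -1, 44, 41, 2, 27, 31, 349, 484, 484]
-350 [81, 138, 139, 135, 129, 39, 3, 16, 17, 380, 484, 484]
-400 [68, 138, 140, 136, 130, 104, 104, 12, 12, 390, 484, 484]
-450 [-1, 138, 139, 136, 130, 103, 104, -1, -1, 329, 484, 484]
-500 [-1, -1, -1, -1, -1, -1, -1, -1, -1, 462, 458, 341]
```

>>> drive_tool(
  motion="1 0.03 0.033 0 6;1 0.06 0.067 0 12;1 0.09 0.1 0 18;1 0.12 0.134 0 25;1 0.15 0.167 0 31;1 0.18 0.2 0 37;1 0.21 0.234 0 43;1 0.24 0.267 0 50;1 0.27 0.3 0 56;1 0.3 0.335 0 62;1 0.33 0.368 0 69;1 0.36 0.4 0 75;1 0.375 0.418 0 80.2;1 0.3835 0.428 0 80.2;1 0.3835 0.428 0 80.2;1 0.3835 0.428 0 80.2",
  force=25,
)

```text
clock: 1.7
eef_pos: [0.5046, -0.0831, 0.2042]
eef_rot: [-0.001, 0.685, 0.728, -0.001]
wrist_force: [0.0, 0.1, 0.7]
opening: 1.002
```

>>> drive_tool(
  motion="1 0.001 0 -0.03 0;1 0.001 0 -0.06 0;1 0.001 0 -0.09 0;1 0.001 0 -0.115 0;1 0.001 0 -0.126 0;1 0.001 0 -0.126 0;-1 0.001 0 -0.126 0;-1 0.001 0 -0.126 0;-1 0.001 0 -0.126 0;-1 0.001 0 -0.126 0;-1 0.001 0 -0.126 0;-1 0.001 0 -0.126 0;-1 0.001 0 -0.126 0",
  force=25,
)

```text
clock: 3.0
eef_pos: [0.5056, -0.0832, 0.0782]
eef_rot: [-0.001, 0.685, 0.728, -0.001]
wrist_force: [0.4, -0.2, -0.2]
opening: 0.385
```

>>> drive_tool(
  motion="-1 0 0 0 0;-1 0 0 0 0;-1 0 0 0 0;-1 0 0 0.008 0;-1 0 0 0.016 0;-1 0 0 0.016 0;-1 0 0.02 0.016 0;-1 0 0.05 0.016 0;-1 0 0.08 0.016 0;-1 0 0.11 0.016 0;-1 0 0.14 0.016 0;-1 0 0.17 0.016 0;-1 0 0.19 0.016 0;-1 0 0.2 0.016 0;-1 0 0.2 0.016 0",
  force=25,
)

```text
clock: 4.5
eef_pos: [0.5055, 0.1175, 0.0942]
eef_rot: [-0.001, 0.685, 0.729, -0.001]
wrist_force: [-0.2, 0.0, 0.4]
opening: 0.001
```

Run:
```python
from h import *
im,P,K,T=shot("scene");cv2.imwrite("pics/s1.png",im[80:320,180:500])
np.set_printoptions(precision=1,suppress=True)
X=P.reshape(-1,3)*1000
L=X[(abs(X[:,0]-505)<35)&(X[:,1]>-60)&(X[:,1]<50)&(X[:,2]>5)&(X[:,2]<160)]
for y in range(-60,50,15):
    s=L[(abs(L[:,1]-y)<7)];print(y,len(s),s[:,0].min(initial=999),s[:,2].min(initial=999),np.percentile(s[:,2],90) if len(s) else 0)
```

```text
-60 0 999.0 999.0 0
-45 0 999.0 999.0 0
-30 0 999.0 999.0 0
-15 0 999.0 999.0 0
0 0 999.0 999.0 0
15 0 999.0 999.0 0
30 0 999.0 999.0 0
45 0 999.0 999.0 0
```

View pics/s1.png

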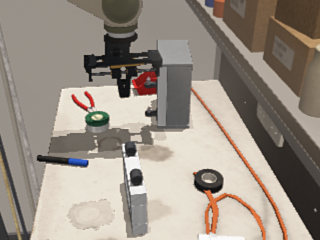

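Run:
```python
from h import *
np.set_printoptions(precision=1,suppress=True)
im,P,K,T=shot("scene");X=P.reshape(-1,3)*1000
for nm,Y in(("before",np.load("scene0.npz")["P"].reshape(-1,3)*1000),("now",X)):
    L=Y[(Y[:,0]>440)&(Y[:,0]<580)&(Y[:,1]>-270)&(Y[:,1]<0)]
    t=L[(L[:,2]>100)&(L[:,2]<114.5)];r=cv2.minAreaRect(t[:,:2].astype(np.float32));print(nm,len(t),np.median(t[:,2]),r,cv2.boxPoints(r).tolist())
    s=L[L[:,2]>118]; print(len(s),s.min(0),s.max(0))
F=X[(abs(X[:,0]-505)<90)&(abs(X[:,1]-117)<90)&(X[:,2]>60)&(X[:,2]<300)]
for z in range(90,240,10):
    s=F[abs(F[:,2]-z)<5];print(z,len(s),s.min(0) if len(s) else 0,s.max(0) if len(s) else 0)
print(ctrl.observe())
```

```text
before 529 109.67009804684741 ((509.57818603515625, -147.7548828125), (30.27569580078125, 160.5970916748047), 3.5616509914398193) [[489.4812316894531, -68.55183410644531], [499.4579162597656, -228.83872985839844], [529.6751708984375, -226.9579315185547], [519.698486328125, -66.67103576660156]]
268 [ 495.5 -207.8  118. ] [524.7 -93.8 137.4]
now 527 109.69909373508597 ((509.5006103515625, -148.31353759765625), (30.048887252807617, 161.34547424316406), 3.6652729511260986) [[489.3497009277344, -68.76628112792969], [499.66412353515625, -229.78173828125], [529.6514892578125, -227.8607940673828], [519.3370971679688, -66.8453369140625]]
269 [ 495.5 -207.9  118. ] [524.6 -94.5 138.3]
90 0 0 0
100 0 0 0
110 0 0 0
120 6 [590.9 145.8 118.4] [593.3 151.5 124.6]
130 46 [493.5 102.8 127.1] [593.7 156.7 134.9]
140 97 [491.3 105.2 135. ] [593.5 169.7 144.9]
150 68 [489.6 104.3 145.3] [594.3 168.5 155. ]
160 45 [488.  102.1 155. ] [573.4 159.1 164.9]
170 61 [488.1 103.3 165. ] [520.6 126.  174.4]
180 34 [488.3 103.2 175.2] [523.7 128.1 185. ]
190 13 [426.7  77.3 185. ] [588.3 148.4 195. ]
200 156 [422.3  73.9 195. ] [591.  148.7 204.9]
210 250 [419.1  74.2 205.1] [591.  139.9 215. ]
220 190 [416.9  73.9 215.1] [593.6 137.6 225. ]
230 577 [415.2  75.  225. ] [594.9 154.4 235. ]
{'clock': 4.6, 'joints': array([-0. ,  0.4,  1.7, -0. ,  1.1, -0.1]), 'joint_velocities': array([-0., -0.,  0., -0., -0.,  0.]), 'effort': array([  0.9, -41.7, -22.1,   0.1,   0. ,   0. ]), 'eef_pos': array([0.5, 0.1, 0.1]), 'eef_rot': array([-0. ,  0.7,  0.7, -0. ]), 'wrist_force': array([-0.3,  0.1,  1.5]), 'wrist_torque': array([-0.1, -0.1, -0. ]), 'opening': 0.0065663023718832165}
```

The fingers closed on nothing. The leaf has not moved, and the depth image puts the fingertips at z≈0.127 while the state says 0.094. I'll check this in both views before using z again.

Run:
```python
from h import *
np.set_printoptions(precision=1,suppress=True)
out=[]
tcp=np.array(ctrl.observe()["eef_pos"]);print(tcp)
for n in("scene","side"):
    im,P,K,T=shot(n)
    c=T[:3,:3].T@(tcp-T[:3,3]);u=K@c/c[2];print(n,u[:2])
    u0,v0=int(u[0]),int(u[1]); 
    big=cv2.resize(im[max(v0-70,0):v0+30,u0-40:u0+40],(400,500),interpolation=2);s=5
    cv2.drawMarker(big,(int((u[0]-u0+40)*s),int((u[1]-max(v0-70,0))*s)),(255,0,255),0,20,2);out.append(big)
    X=P.reshape(-1,3)*1000
    F=X[(abs(X[:,0]-505)<25)&(abs(X[:,1]-117)<18)&(X[:,2]>10)&(X[:,2]<190)]
    if len(F): print(len(F),F[:,2].min(),np.sort(F[:,2])[:8],F[F[:,2]<150].min(0),F[F[:,2]<150].max(0))
cv2.imwrite("pics/tip.png",np.hstack(out))
```

```text
[0.5 0.1 0.1]
scene [305.2 187.3]
256 127.62726114728518 [127.6 127.9 128.4 128.7 128.8 129.8 130.9 131.1] [489.6 102.2 127.6] [519.8 124.6 149.7]
side [282.7 197.2]
15 128.0976572926381 [128.1 130.  130.4 134.2 134.4 134.5 140.  140.2] [503.2 109.3 128.1] [515.8 111.1 149.6]
```

View pics/tip.png

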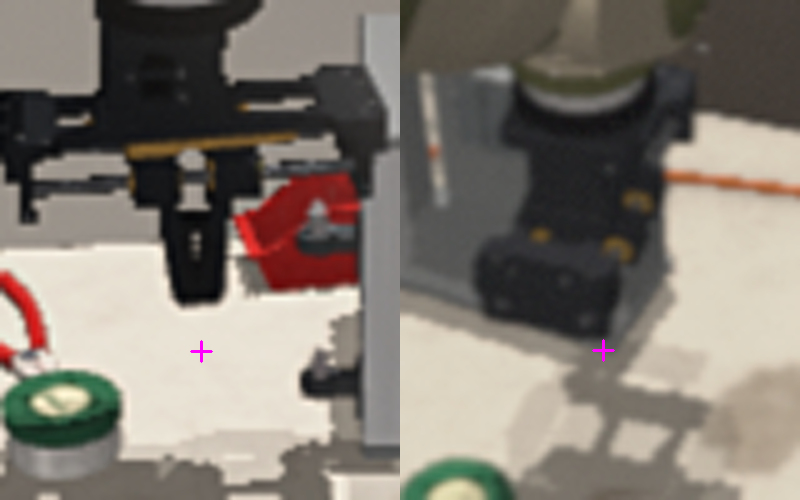

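Both views agree: the true fingertip is 33 mm above the reported TCP along the tool axis, and xy agrees. From here on I command z = wanted − 0.033.

>>> drive_tool(
  motion="1 0 0 0.03 0;1 0 0 0.055 0;1 0 -0.03 0.055 0;1 0 -0.07 0.055 0;1 0 -0.11 0.055 0;1 0 -0.15 0.055 0;1 0 -0.18 0.055 0;1 0 -0.2 0.055 0;1 0 -0.2 0.055 0;1 0 -0.2 0.03 0;1 0 -0.2 0 0;1 0 -0.2 -0.025 0;1 0 -0.2 -0.042 0;1 0 -0.2 -0.049 0;1 0 -0.2 -0.049 0;-1 0 -0.2 -0.049 0;-1 0 -0.2 -0.049 0;-1 0 -0.2 -0.049 0;-1 0 -0.2 -0.049 0;-1 0 -0.2 -0.049 0",
  force=25,
)

```text
clock: 6.7
eef_pos: [0.5058, -0.0841, 0.0454]
eef_rot: [-0.0, 0.686, 0.728, -0.001]
wrist_force: [0.9, -0.6, 0.5]
opening: 0.573
```

>>> drive_tool(
  motion="-1 0 0 0 0;-1 0 0 0 0;-1 0 0 0 0;-1 0 0 0 0;-1 0 0 0 0",
  force=25,
)

```text
clock: 7.2
eef_pos: [0.5059, -0.0841, 0.0454]
eef_rot: [-0.0, 0.686, 0.728, -0.001]
wrist_force: [1.0, -0.4, 0.6]
opening: 0.341
```

>>> drive_tool(
  motion="-1 0 0 0.005 0;-1 0 0 0.01 0;-1 0 0 0.016 0;-1 0 0 0.016 0;-1 0 0.02 0.016 0;-1 0 0.05 0.016 0;-1 0 0.08 0.016 0;-1 0 0.11 0.016 0;-1 0 0.14 0.016 0;-1 0 0.17 0.016 0;-1 0 0.19 0.016 0;-1 0 0.2 0.016 0;-1 0 0.2 0.016 0;-1 0 0.2 0.016 0",
  force=25,
)

```text
clock: 8.6
eef_pos: [0.5035, 0.1166, 0.0606]
eef_rot: [-0.002, 0.685, 0.729, -0.002]
wrist_force: [-10.4, 3.0, -2.7]
opening: 0.338
```

```bash
cat >> h.py <<'E'
def leafpts(x0,x1,y0,y1,zmin=8,zmax=200):
    im,P,K,T=shot("scene");X=P.reshape(-1,3)*1000
    return im,X[(X[:,0]>x0)&(X[:,0]<x1)&(X[:,1]>y0)&(X[:,1]<y1)&(X[:,2]>zmin)&(X[:,2]<zmax)]
E
python3 - <<'E'
from h import *
np.set_printoptions(precision=1,suppress=True)
im,L=leafpts(470,550,-150,80);cv2.imwrite("pics/s2.png",im)
for y in range(-145,80,15):
    s=L[abs(L[:,1]-y)<7.5]
    if len(s):print(y,len(s),s[:,0].min(),s[:,0].max(),s[:,2].min(),s[:,2].max())
E
```

```text
-25 516 495.86883123084067 527.0422177566221 12.857875332999868 126.00661961626602
-10 120 495.4154697046371 525.964222351444 20.0355242787581 150.43585090286808
5 85 494.33728500483596 524.8735801738543 17.232352141142158 150.44832830404263
20 23 493.5532953821145 516.6613984368777 41.28474847121666 149.21145738665558
35 21 492.47117581012265 497.9626300448507 20.646021299066007 124.47959042153045
50 27 491.51248003290254 520.8847839931826 30.476761466132984 125.91829141014505
65 53 490.2838726189354 519.0752603778421 17.93240201862023 126.15122451637379
```

The leaf is held level. The −10 N in x means the gripper body is leaning on the enclosure's front corner (front face x≈0.594), so I'm backing off and setting the leaf down further right.

>>> drive_tool(
  motion="-1 0 -0.015 0 0;-1 0 -0.035 0 0;-1 0 -0.05 0 0;-1 0 -0.05 0 0;-1 0 -0.05 0 0",
  force=25,
)

```text
clock: 9.15
eef_pos: [0.5035, 0.0665, 0.0606]
eef_rot: [-0.002, 0.685, 0.728, -0.002]
wrist_force: [-0.2, 0.1, -2.7]
opening: 0.335
```

Run:
```python
from h import *
np.set_printoptions(precision=2,suppress=True)
im,L=leafpts(470,550,-150,40);s=ctrl.observe();print(s["eef_pos"]*1000,s["wrist_force"],s["wrist_torque"])
t=L[(L[:,2]>118)&(L[:,2]<131)&(L[:,1]<-5)]
f=L[(L[:,1]<-50)];print(f.min(0),f.max(0))
A=np.c_[f[:,:0],];
for y in range(-100,40,10):
    q=L[abs(L[:,1]-y)<5]
    if len(q):print(y,len(q),q[:,0].min(),q[:,0].max(),q[:,2].min(),q[:,2].max())
```

```text
[503.47  66.87  60.56] [-0.84 -0.3  -2.87] [ 0.13 -0.1   0.01]
[495.2  -79.66  14.45] [526.8  -50.06 150.65]
-80 244 496.83865225866015 525.3384322198043 16.506911072275866 124.62162414496974
-70 322 495.88676653251343 526.8019367581247 14.454395886186578 125.33726291067416
-60 83 495.3903104581874 524.7318977111196 15.3031742455364 150.02451904775498
-50 92 494.59664188829424 525.1065896364773 29.631711967824327 150.64631109591576
-40 49 494.0281687336917 523.6421071869196 16.745392939314428 150.1532629882621
-30 19 493.23636617218256 524.1388539217043 33.30579792448363 149.04251190146545
-20 14 492.9957204564809 497.75529494731643 20.6470185144193 124.5817236555653
-10 16 491.85722343422003 498.3148961235536 34.666753719418075 125.16523810749047
0 20 491.7452320811812 521.8468057775507 28.31928966198727 126.52576963974788
10 43 491.0235729962489 520.3590447866617 16.80587761077257 125.25065966787025
20 39 490.2834141676546 520.7083400026349 31.52496712264441 125.73834047620697
30 137 470.0052808296712 549.2096951951672 18.389147626565627 182.87321929025714
```

>>> drive_tool(
  motion="-1 0 0 -0.006 0;-1 0 0 -0.012 0;-1 0 0 -0.015 0;-1 0 0 -0.015 0;-1 0 -0.006 -0.007 0;-1 0.001 -0.012 0.001 0;-1 0.001 -0.019 0.009 0;-1 0.002 -0.027 0.016 0;-1 0.002 -0.034 0.023 0;-1 0.003 -0.042 0.029 0;-1 0.003 -0.051 0.035 0;-1 0.004 -0.06 0.04 0;-1 0.004 -0.068 0.045 0;-1 0.005 -0.078 0.049 0;-1 0.006 -0.087 0.053 0;-1 0.006 -0.097 0.056 0;-1 0.006 -0.097 0.056 0;-1 0.006 -0.097 0.056 0",
  force=5,
)

```text
clock: 11.0
eef_pos: [0.5095, -0.0304, 0.1166]
eef_rot: [-0.002, 0.685, 0.728, -0.002]
wrist_force: [0.3, 0.4, 0.2]
opening: 0.339
```

Run:
```python
from h import *
np.set_printoptions(precision=2,suppress=True)
im,L=leafpts(470,550,-250,60,5,240);s=ctrl.observe();print(s["eef_pos"]*1000,s["wrist_force"],s["opening"])
cv2.imwrite("pics/s3.png",cv2.resize(im[130:290,230:390],(600,600),interpolation=2))
```

```text
[509.5  -30.08 116.52] [-0.49  0.65  0.88] 0.3363647734812585
```

View pics/s3.png

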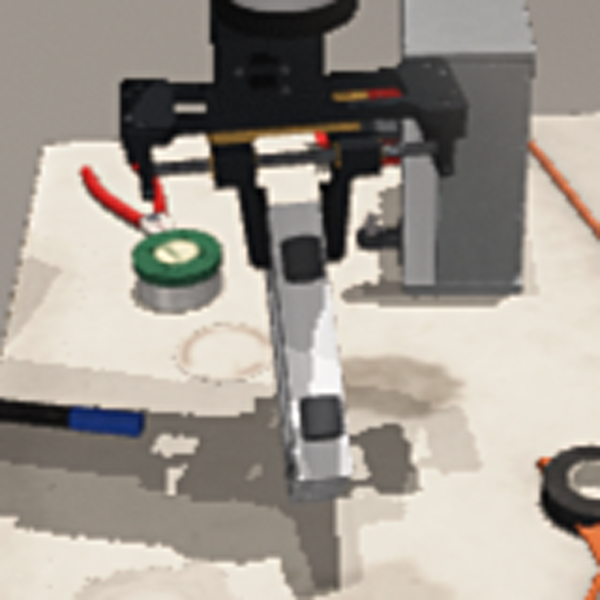

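The leaf is tilting about its bottom corner in the loose grip as planned: sockets at crop (303,258) and (321,417), bottom edge near (320,490). Continuing the arc to about 70°.

>>> drive_tool(
  motion="-1 0.001 -0.01 0.003 0;-1 0.001 -0.02 0.005 0;-1 0.002 -0.03 0.006 0;-1 0.002 -0.04 0.007 0;-1 0.003 -0.05 0.007 0;-1 0.004 -0.06 0.0065 0;-1 0.005 -0.07 0.0055 0;-1 0.005 -0.08 0.004 0;-1 0.006 -0.091 0.002 0;-1 0.006 -0.091 0.002 0;-1 0.006 -0.091 0.002 0",
  force=5,
)

```text
clock: 12.15
eef_pos: [0.5155, -0.1213, 0.1184]
eef_rot: [-0.002, 0.685, 0.728, -0.002]
wrist_force: [1.1, -0.9, -1.6]
opening: 0.342
```

```bash
cat >> h.py <<'E'
def tilt(x0,x1,y0,y1):
    "hinge-edge face of leaf (facing -y): slope from its points"
    im,L=leafpts(x0,x1,y0,y1,8,230)
    B=[];
    for z in range(15,200,6):
        q=L[abs(L[:,2]-z)<3]
        if len(q)>5: B.append((z,*np.percentile(q,[5],axis=0)[0][1:2],len(q),q[:,0].min(),q[:,0].max()))
    return im,np.array(B)
E
python3 - <<'E'
from h import *
np.set_printoptions(precision=1,suppress=True)
im,B=tilt(480,560,-260,40);s=ctrl.observe();print(s["eef_pos"]*1000,s["wrist_force"]);print(B)
E
```

```text
[ 515.5 -121.   118.5] [-0.1 -0.5 -1.6]
[[  27.  -155.8    9.   496.8  501.6]
 [  33.  -183.    23.   496.   531.5]
 [  39.  -182.4   54.   496.   531.7]
 [  45.  -180.6   26.   496.1  532. ]
 [  51.  -177.5   18.   496.2  532.2]
 [  57.  -198.5   26.   496.4  532.4]
 [  63.  -200.7   47.   496.7  528.6]
 [  69.  -198.8   73.   495.6  531. ]
 [  75.  -196.5  116.   497.1  531.1]
 [  81.  -194.5   73.   495.7  531.4]
 [  87.  -167.5   59.   496.   531.6]
 [  93.  -165.9   52.   496.2  532.1]
 [  99.  -164.    54.   496.4  530.3]
 [ 105.  -162.7   49.   496.6  530.5]
 [ 111.  -160.1   53.   496.8  530.8]
 [ 117.  -158.2   45.   500.4  531.1]
 [ 123.  -156.3   52.   500.4  531.4]
 [ 129.  -154.5   32.   500.5  531.5]
 [ 135.  -151.6    8.   500.6  504.2]
 [ 141.  -156.1   12.   499.9  505.6]
 [ 147.  -174.2   46.   500.   536.1]
 [ 153.  -172.5   82.   492.   540. ]
 [ 159.  -169.6  164.   488.2  544.2]
 [ 165.  -167.1  152.   486.6  544.1]
 [ 171.  -140.9  114.   486.8  544.1]
 [ 177.  -138.6  129.   485.4  546.1]
 [ 183.  -136.7  123.   485.5  546.3]
 [ 189.  -133.2   42.   484.2  546.2]
 [ 195.  -133.4   80.   484.3  546.4]]
```

Tilt remaining is 16.5° (θ≈73.5°) and the corner is still at y≈−0.079. I'll finish the arc with a light press.

>>> drive_tool(
  motion="-1 0.001 -0.008 -0.002 0;-1 0.001 -0.016 -0.005 0;-1 0.002 -0.023 -0.0075 0;-1 0.002 -0.029 -0.0105 0;-1 0.002 -0.036 -0.014 0;-1 0.003 -0.043 -0.018 0;-1 0.003 -0.05 -0.022 0;-1 0.003 -0.056 -0.0255 0;-1 0.003 -0.056 -0.0255 0;-1 0.003 -0.056 -0.0255 0",
  force=5,
)

```text
clock: 13.2
eef_pos: [0.5186, -0.1772, 0.0929]
eef_rot: [-0.002, 0.685, 0.729, -0.002]
wrist_force: [0.8, 1.2, 0.9]
opening: 0.338
```

Run:
```python
from h import *
np.set_printoptions(precision=1,suppress=True)
im,B=tilt(480,560,-260,40);s=ctrl.observe();print(s["eef_pos"]*1000,s["wrist_force"]);print(B[::2])
cv2.imwrite("pics/s4.png",im)
```

```text
[ 518.6 -177.    92.9] [0.7 0.3 0.2]
[[  15.  -199.6   13.   497.   520. ]
 [  27.  -215.    50.   497.1  532.6]
 [  39.  -214.8  106.   497.4  532.7]
 [  51.  -192.3   37.   499.   532.7]
 [  63.  -192.8   39.   499.3  532.9]
 [  75.  -193.1   37.   502.7  533. ]
 [  87.  -193.8   20.   502.8  533.1]
 [  99.  -193.9   10.   503.   508. ]
 [ 111.  -219.6   33.   503.2  531.6]
 [ 123.  -220.2   54.   503.6  533.4]
 [ 135.  -196.4   79.   490.5  547.5]
 [ 147.  -196.1   77.   489.2  547.6]
 [ 159.  -195.6  301.   488.1  549.4]
 [ 171.  -189.3   84.   486.8  551.4]
 [ 183.  -186.8    6.   541.   543.8]]
```

>>> drive_tool(
  motion="-0.25 0 0 0 0;-0.2 0 0 0 0;-0.15 0 0 0 0;-0.1 0 0 0 0;0 0 0 0 0;0.2 0 0 0 0;0.4 0 0 0 0;0.6 0 0 0 0;0.8 0 0 0 0;0.8 0 0 0 0",
  force=5,
)

```text
clock: 14.25
eef_pos: [0.5186, -0.177, 0.0929]
eef_rot: [-0.002, 0.685, 0.729, -0.002]
wrist_force: [0.6, 0.2, 0.4]
opening: 0.898
```

Run:
```python
from h import *
np.set_printoptions(precision=1,suppress=True)
im,B=tilt(480,560,-260,40);s=ctrl.observe();print(s["eef_pos"]*1000,s["wrist_force"],s["opening"]);print(B[::3])
cv2.imwrite("pics/s5.png",im)
```

```text
[ 518.6 -177.    92.9] [ 0.  -0.5 -0.2] 0.9060529992058977
[[  15.  -188.9   18.   496.9  507.7]
 [  33.  -214.1   66.   497.2  532.9]
 [  51.  -189.3   40.   497.6  533.1]
 [  69.  -189.9   43.   496.9  533.4]
 [  87.  -189.5   35.   497.3  533.7]
 [ 105.  -189.9   16.   497.6  506.5]
 [ 123.  -214.3   61.   498.2  532. ]
 [ 141.  -188.9   54.   497.2  559.2]
 [ 159.  -188.3  322.   498.9  559.2]]
```

>>> drive_tool(
  motion="1 0 0 0.015 0;1 0 0 0.04 0;1 0 0 0.07 0;1 0 0 0.1 0;1 0 0.03 0.13 0;1 0 0.07 0.15 0;1 0 0.11 0.15 0;1 0 0.15 0.15 0;1 0 0.15 0.15 0",
)

```text
clock: 15.2
eef_pos: [0.5183, -0.0233, 0.2434]
eef_rot: [-0.002, 0.683, 0.73, -0.002]
wrist_force: [0.6, -0.3, -0.3]
opening: 0.997
```

Run:
```python
from h import *
np.set_printoptions(precision=2,suppress=True)
im,P,K,T=shot("scene");cv2.imwrite("pics/s6.png",im[60:320,200:460])
X=P.reshape(-1,3)*1000
L=X[(X[:,0]>470)&(X[:,0]<570)&(X[:,1]>-240)&(X[:,1]<-40)]
t=L[(L[:,2]>152)&(L[:,2]<168)];r=cv2.minAreaRect(t[:,:2].astype(np.float32));print(len(t),np.median(t[:,2]),r,cv2.boxPoints(r).tolist())
A=np.c_[t[:,:2],np.ones(len(t))];print("top slope",np.linalg.lstsq(A,t[:,2],rcond=None)[0])
f=L[(L[:,2]>55)&(L[:,2]<105)&(L[:,1]<-150)]
# hinge tubes
for a,b in((22,41),(112,131)):
    q=L[(L[:,2]>a)&(L[:,2]<b)&(L[:,1]<-195)];print("tube",len(q),q.min(0),q.max(0))
    # circle fit radius 12
    from scipy.optimize import least_squares
    c=least_squares(lambda p:np.hypot(q[:,0]-p[0],q[:,1]-p[1])-12,[515,-203]);print(c.x,np.abs(c.fun).mean())
q=X[(np.hypot(X[:,0]-424,X[:,1]-176)<60)&(X[:,2]>20)&(X[:,2]<40)];print("tin",q.min(0),q.max(0))
# pins & shoulder fits
for h in(50,140):
    N=X[np.hypot(X[:,0]-572,X[:,1]-160)<18]
    s=N[(N[:,2]>h-9)&(N[:,2]<h-1.5)]; p=N[(N[:,2]>h+2)&(N[:,2]<h+10)]
    for nm,q,R in(("sh",s[s[:,0]<583],12),("pin",p,5)):
        c=least_squares(lambda v:np.hypot(q[:,0]-v[0],q[:,1]-v[1])-R,[572,160]);print(h,nm,len(q),c.x,np.abs(c.fun).mean())
```

```text
555 159.6702055967159 ((515.08935546875, -133.1885528564453), (30.200828552246094, 114.63139343261719), 3.7127833366394043) [[496.30914306640625, -76.97097778320312], [503.73211669921875, -191.36178588867188], [533.8695678710938, -189.4061279296875], [526.4465942382812, -75.01531982421875]]
top slope [  0.02   0.01 153.41]
tube 116 [ 508.66 -215.46   22.15] [ 531.26 -195.01   40.92]
[ 520.02 -203.39] 1.9339813231749376
tube 127 [ 507.69 -215.18  112.17] [ 530.12 -195.03  130.91]
[ 519.82 -202.89] 1.6631621677587147
tin [391.4  140.7   20.22] [459.78 211.61  36.55]
50 sh 23 [572.98 160.37] 1.29893639639284
50 pin 10 [571.92 161.35] 1.1467950571302608
140 sh 21 [572.39 161.11] 0.9061780606440986
140 pin 12 [572.51 160.37] 0.8579762870799232
```

View pics/s6.png

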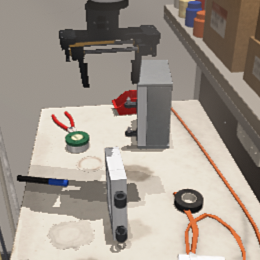

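The leaf stands upright and free (crop cols 105–127, rows 148–245). Its sockets are at about (120,200) and (120,232), and the axis fits at (0.520,−0.203). The pintle axis fits at (0.5724,0.1608). Now I'll regrasp the middle of the top bar.

>>> drive_tool(
  motion="1 -0.001 -0.04 0 0;1 -0.002 -0.08 0 0;1 -0.003 -0.105 0 0;1 -0.003 -0.111 0 0;1 -0.003 -0.111 0 0;1 -0.003 -0.111 -0.03 0;1 -0.003 -0.111 -0.07 0;1 -0.003 -0.111 -0.11 0;1 -0.003 -0.111 -0.14 0;1 -0.003 -0.111 -0.152 0;1 -0.003 -0.111 -0.152 0;0.4 -0.003 -0.111 -0.152 0;0 -0.003 -0.111 -0.152 0;-0.2 -0.003 -0.111 -0.152 0;-0.4 -0.003 -0.111 -0.152 0;-0.6 -0.003 -0.111 -0.152 0;-1 -0.003 -0.111 -0.152 0;-1 -0.003 -0.111 -0.152 0;-1 -0.003 -0.111 -0.152 0;-1 -0.003 -0.111 -0.152 0",
  force=30,
)

```text
clock: 17.25
eef_pos: [0.5155, -0.1363, 0.0912]
eef_rot: [-0.002, 0.684, 0.73, -0.002]
wrist_force: [-0.2, -0.4, 0.6]
opening: 0.337
```

>>> drive_tool(
  motion="-1 0 0 0 0;-1 0 0 0 0;-1 0 0 0.01 0;-1 0 0 0.03 0;-1 0 0 0.05 0;-1 0 0 0.066 0;-1 0 0 0.066 0;-1 0 0 0.066 0",
  force=30,
)

```text
clock: 18.05
eef_pos: [0.5153, -0.1362, 0.1568]
eef_rot: [-0.002, 0.684, 0.73, -0.002]
wrist_force: [-0.5, 0.1, -2.1]
opening: 0.339
```

```bash
cat >> h.py <<'E'
from scipy.optimize import least_squares
def circ(q,R,p0):
    c=least_squares(lambda v:np.hypot(q[:,0]-v[0],q[:,1]-v[1])-R,p0,loss="soft_l1");return c.x
E
python3 - <<'E'
from h import *
np.set_printoptions(precision=1,suppress=True)
im,B=tilt(470,570,-240,-40);s=ctrl.observe();print(s["eef_pos"]*1000,s["eef_rot"].round(4),s["wrist_force"],s["opening"]);print(B[::2])
_,L=leafpts(470,570,-240,-196,60,210)
for a,b in((86,108),(176,198)):
    q=L[(L[:,2]>a+1)&(L[:,2]<b-1)];print(len(q),q.min(0),q.max(0),circ(q,12,[520,-203]))
E
```

```text
[ 515.1 -136.1  156.3] [-0.   0.7  0.7 -0. ] [ 0.8  0.5 -2.7] 0.3338547703295071
[[  69.  -189.5   13.   496.7  509.2]
 [  81.  -188.9   17.   496.8  507.7]
 [  93.  -214.1   61.   497.1  531.7]
 [ 105.  -213.8  116.   497.5  531.7]
 [ 117.  -189.2   47.   496.6  531.9]
 [ 129.  -189.4   47.   496.8  532.2]
 [ 141.  -189.8   49.   497.   532.3]
 [ 153.  -189.7   53.   497.5  532.4]
 [ 165.  -189.5   17.   499.6  532.6]
 [ 177.  -213.9   33.   502.2  532.8]
 [ 189.  -213.9   71.   495.   538.9]]
127 [ 507.1 -214.6   87. ] [ 530.4 -196.   106.9] [ 519.1 -201.4]
147 [ 507.7 -215.7  177. ] [ 530.  -196.   196.9] [ 518.7 -201.7]
```

>>> drive_tool(
  motion="-1 -0.001 0.005 0 5;-1 -0.003 0.015 0 12;-1 -0.004 0.027 0 19;-1 -0.006 0.039 0 26;-1 -0.008 0.051 0 33;-1 -0.01 0.063 0 40;-1 -0.012 0.075 0 47;-1 -0.014 0.087 0 54;-1 -0.016 0.099 0 61;-1 -0.018 0.111 0 68;-1 -0.02 0.123 0 75;-1 -0.022 0.135 0 82;-1 -0.024 0.147 0 89;-1 -0.026 0.159 0 96;-1 -0.028 0.171 0 103;-1 -0.03 0.183 0 110;-1 -0.032 0.195 0 117;-1 -0.034 0.204 0 124;-1 -0.034 0.209 0 130;-1 -0.034 0.209 0 130",
  force=30,
)

```text
clock: 20.15
eef_pos: [0.4806, 0.0734, 0.1554]
eef_rot: [0.0, -0.373, 0.928, -0.003]
wrist_force: [0.7, 0.4, -2.8]
opening: 0.335
```

>>> drive_tool(
  motion="-1 0 0 0 0;-1 0 0 0 0",
)

```text
clock: 20.35
eef_pos: [0.4804, 0.0732, 0.155]
eef_rot: [-0.0, -0.372, 0.928, -0.003]
wrist_force: [-0.1, 0.4, -2.7]
opening: 0.337
```

```bash
python3 - <<'E'
from h import *
np.set_printoptions(precision=1,suppress=True)
s=ctrl.observe();q=s["eef_rot"];print(s["eef_pos"]*1000,np.degrees(2*np.arctan2(q[2],q[1]))-90,s["wrist_force"],s["opening"])
for n in("scene","side"):
    im,P,K,T=shot(n);cv2.imwrite(f"pics/{n}7.png",im);X=P.reshape(-1,3)*1000;np.save(n+"7",X)
    for h in(50,140):
        N=X[np.hypot(X[:,0]-572.4,X[:,1]-160.8)<18]
        s_=N[(N[:,2]>h-9)&(N[:,2]<h-1.5)&(N[:,0]<583)];p=N[(N[:,2]>h+2)&(N[:,2]<h+10)]
        a=[len(s_),circ(s_,12,[572,160])] if len(s_) else 0; b=[len(p),circ(p,5,[572,160])] if len(p) else 0
        print(n,h,"shoulder",a,"pin",b)
    # sockets expected near TCP+48,46
    t=s["eef_pos"][:2]*1000+[48.2,46.1]
    u=np.array([.723,.691]);w=np.array([-.691,.723])
    for z0 in(86,176):
        M=X[(X[:,2]>z0+1)&(X[:,2]<z0+21)];d=M[:,:2]-t
        M=M[(abs(d@w)<14)&(d@u>-7)&(d@u<16)]
        if len(M)>5: print(n,"socket",z0,len(M),circ(M,12,t),"expected",t,M.min(0),M.max(0))
E
python3 -c "
import cv2,numpy as np
a=cv2.imread('pics/scene7.png');b=cv2.imread('pics/side7.png')
cv2.imwrite('pics/c7.png',np.hstack([cv2.resize(a[110:230,260:380],(400,400),interpolation=2),cv2.resize(b[120:240,220:340],(400,400),interpolation=2)]))"
```

```text
[480.4  73.2 155. ] 133.67965277800857 [-0.1  0.4 -2.7] 0.33716045167203584
scene 50 shoulder [22, array([573. , 161.7])] pin [8, array([572., 161.])]
scene 140 shoulder [22, array([572.2, 161. ])] pin [11, array([572.2, 161.3])]
scene socket 86 32 [524.8 118.1] expected [528.6 119.3] [528.5 106.4  87.6] [537.4 129.1 106.2]
scene socket 176 27 [524.3 116.8] expected [528.6 119.3] [529.9 107.7 181.1] [537.  127.6 196.9]
side 50 shoulder [16, array([573.3, 164.2])] pin [9, array([573.5, 164.2])]
side 140 shoulder [3, array([578.7, 162.8])] pin [3, array([571.3, 162.3])]
```

View pics/c7.png

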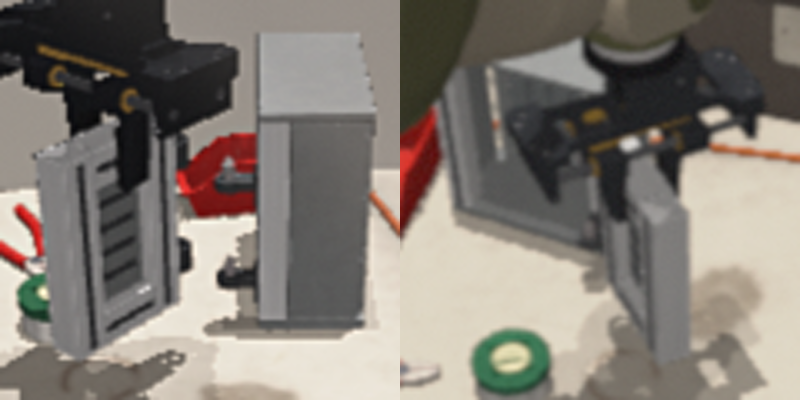

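The crops show the leaf held upright at about 44°, its sockets behind the right edge at (183,150) and (185,255) of the left crop. They sit between the pintle heights and clear of the tin. I'll locate the leaf's face plane and hinge edge relative to the pintles before going in.

Run:
```python
from h import *
np.set_printoptions(precision=2,suppress=True)
h=np.radians(43.7);u=np.array([np.cos(h),np.sin(h)]);w=np.array([np.sin(h),-np.cos(h)])
tcp=np.array([480.4,73.2])
for n in("scene","side"):
    X=np.load(n+"7.npy");d=X[:,:2]-tcp;a=d@u;b=d@w
    m=(abs(b)<40)&(a>-80)&(a<85)&(X[:,2]>62)&(X[:,2]<186)
    a,b,z=a[m],b[m],X[m,2]
    print(n,m.sum())
    f=(b>12)&(b<19)&(a<50)&(z<135)
    c=np.linalg.lstsq(np.c_[a[f],z[f]-120,np.ones(f.sum())],b[f],rcond=None)[0] if f.sum()>20 else 0
    print(" face b(a,z-120)",f.sum(),c)
    g=(b<-12)&(b>-19)&(z<135);print(" back face",g.sum(),np.median(b[g]) if g.any() else 0)
    for z0 in range(70,185,15):
        k=abs(z-z0)<7;kk=k&(abs(b)<20)
        if kk.sum(): print("  z",z0,kk.sum(),"a min %.1f"%a[kk].min(),"a max within face %.1f"%np.max(a[kk&(b>9)],initial=-99),"a max %.1f"%a[kk].max(), "b %.1f %.1f"%(b[kk].min(),b[kk].max()))
    t=[(np.array([572.2,161.1])-tcp)@u,(np.array([572.2,161.1])-tcp)@w];print(" pintle a,b",t)
```

```text
scene 1798
 face b(a,z-120) 567 [ 0.   0.  13.9]
 back face 22 -13.466652341438241
  z 70 161 a min -61.2 a max within face 47.6 a max 47.6 b -14.9 15.8
  z 85 199 a min -61.2 a max within face 68.2 a max 68.2 b -16.0 16.4
  z 100 251 a min -60.2 a max within face 69.1 a max 75.3 b -13.5 16.3
  z 115 199 a min -60.5 a max within face 51.3 a max 51.3 b -17.5 16.0
  z 130 196 a min -60.3 a max within face 50.6 a max 50.6 b -14.0 16.5
  z 145 203 a min -60.5 a max within face 52.5 a max 52.5 b -16.9 16.4
  z 160 216 a min -59.8 a max within face 50.2 a max 50.2 b -14.4 16.9
  z 175 207 a min -60.3 a max within face 67.3 a max 67.3 b -16.7 16.5
 pintle a,b [np.float64(127.09694792815425), np.float64(-0.12580678859537908)]
side 768
 face b(a,z-120) 0 0
 back face 257 -17.51727695395788
  z 70 73 a min -58.4 a max within face -57.2 a max 49.2 b -19.6 9.4
  z 85 108 a min -59.0 a max within face -53.6 a max 66.4 b -20.0 11.3
  z 100 113 a min -58.2 a max within face -57.1 a max 77.3 b -18.7 9.8
  z 115 91 a min -60.6 a max within face -56.3 a max 49.9 b -19.4 10.5
  z 130 93 a min -59.3 a max within face -53.2 a max 53.0 b -19.4 11.9
  z 145 94 a min -58.9 a max within face -55.4 a max 53.5 b -19.0 11.2
  z 160 80 a min -58.4 a max within face -53.5 a max 49.7 b -19.7 12.4
  z 175 64 a min -60.6 a max within face -55.9 a max -29.9 b -18.6 11.3
 pintle a,b [np.float64(127.09694792815425), np.float64(-0.12580678859537908)]
```

Scene and side agree that the leaf needs about +1 mm sideways and about 62.5 mm along its y to bring the sockets over the pins. Leaf tilt is nil and height over the roots is about 34 mm.

>>> drive_tool(
  motion="-1 0.006 0.004 0 0;-1 0.012 0.01 0 0;-1 0.018 0.016 0 0;-1 0.024 0.022 0 0;-1 0.03 0.027 0 0;-1 0.036 0.033 0 0;-1 0.041 0.038 0 0;-1 0.044 0.041 0 0;-1 0.046 0.0425 0 0;-1 0.046 0.0425 0 0;-1 0.046 0.0425 0 0",
  force=30,
)

```text
clock: 21.55
eef_pos: [0.5264, 0.1155, 0.1553]
eef_rot: [-0.0, -0.372, 0.928, -0.003]
wrist_force: [-0.1, -0.5, -2.9]
opening: 0.34
```

Run:
```python
from h import *
np.set_printoptions(precision=2,suppress=True)
h=np.radians(43.7);u=np.array([np.cos(h),np.sin(h)]);w=np.array([np.sin(h),-np.cos(h)])
s=ctrl.observe();tcp=s["eef_pos"][:2]*1000;print(s["eef_pos"]*1000,s["wrist_force"],s["wrist_torque"])
crops=[]
for n,(r,c) in dict(scene=(100,300),side=(110,240)).items():
    im,P,K,T=shot(n);X=P.reshape(-1,3)*1000;crops.append(cv2.resize(im[r:r+110,c:c+80],(400,550),interpolation=2))
    d=X[:,:2]-tcp;a=d@u;b=d@w
    m=(abs(b)<40)&(a>-80)&(a<85)&(X[:,2]>62)&(X[:,2]<150);a,b,z=a[m],b[m],X[m,2]
    f=(b>12)&(b<19)&(a<50);g=(b<-12)&(b>-21)
    print(n,"face",f.sum(),np.median(b[f]),"back",g.sum(),np.median(b[g]),"a",np.percentile(a[f|g],[.5,99.5]))
    for hh in(50,140):
        N=X[np.hypot(X[:,0]-572.4,X[:,1]-161)<18];p=N[(N[:,2]>hh-9)&(N[:,2]<hh-1.5)&(N[:,0]<583)];q=N[(N[:,2]>hh+2)&(N[:,2]<hh+15)]
        for k,R in((p,12),(q,5)):
            if len(k)>4: e=circ(k,R,[572,161])-tcp;print("  ",hh,R,len(k),"a,b",e@u,e@w)
cv2.imwrite("pics/c8.png",np.hstack(crops))
```

```text
[526.41 115.52 155.26] [-0.11 -0.51 -2.89] [ 0.07 -0.07  0.  ]
scene face 567 13.817267109312768 back 27 -14.018536040795018 a [-59.88  49.37]
   50 12 24 a,b 64.2258397165912 -2.6009088763133503
   140 12 8 a,b 67.23174177344389 0.316742829319374
side face 0 nan back 302 -17.762427211345777 a [-58.73  68.05]
   50 12 5 a,b 64.64088203479504 -2.8440962906367253
  return _methods._mean(a, axis=axis, dtype=dtype,
  ret = ret.dtype.type(ret / rcount)
```

View pics/c8.png

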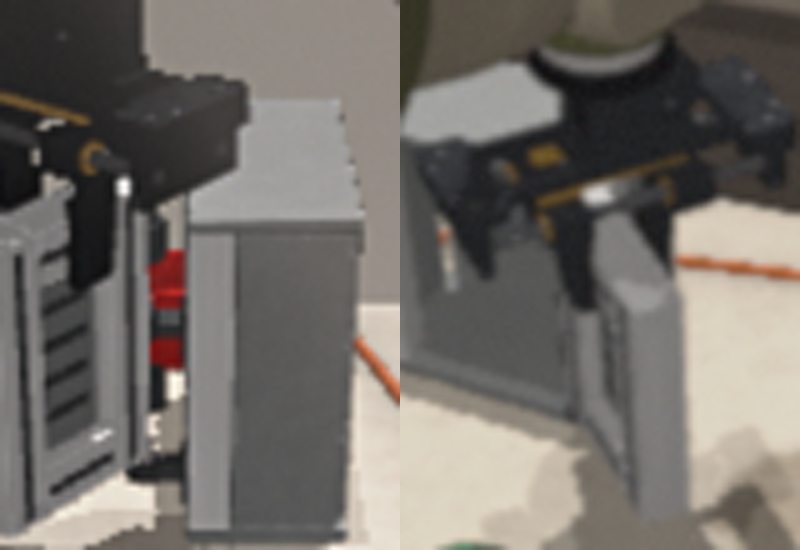

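Nothing is touching and the estimates line up (pintle at a≈64.6, b≈−1.3; socket at a≈64.5, b≈−1.1). I'll lower gently in two stages.

>>> drive_tool(
  motion="-1 0 0 -0.004 0;-1 0 0 -0.008 0;-1 0 0 -0.012 0;-1 0 0 -0.015 0;-1 0 0 -0.018 0;-1 0 0 -0.02 0;-1 0 0 -0.022 0;-1 0 0 -0.024 0;-1 0 0 -0.024 0",
  force=30,
)

```text
clock: 22.55
eef_pos: [0.5263, 0.1155, 0.131]
eef_rot: [-0.0, -0.372, 0.928, -0.003]
wrist_force: [-0.6, -0.1, -3.2]
opening: 0.334
```

>>> drive_tool(
  motion="-1 0 0 -0.002 0;-1 0 0 -0.004 0;-1 0 0 -0.006 0;-1 0 0 -0.008 0;-1 0 0 -0.009 0;-1 0 0 -0.01 0;-1 0 0 -0.01 0;-1 0 0 -0.01 0",
  force=30,
)

```text
clock: 23.35
eef_pos: [0.5264, 0.1155, 0.1212]
eef_rot: [-0.0, -0.372, 0.928, -0.003]
wrist_force: [0.4, -0.5, -1.7]
opening: 0.335
```

Run:
```python
from h import *
np.set_printoptions(precision=2,suppress=True)
h=np.radians(43.7);u=np.array([np.cos(h),np.sin(h)]);w=np.array([np.sin(h),-np.cos(h)])
s=ctrl.observe();tcp=s["eef_pos"][:2]*1000;print(s["eef_pos"]*1000,s["wrist_force"],s["wrist_torque"])
im,P,K,T=shot("scene");cv2.imwrite("pics/c9.png",cv2.resize(im[120:240,270:390],(600,600),interpolation=2))
X=P.reshape(-1,3)*1000;d=X[:,:2]-tcp;a=d@u;b=d@w
m=(b>9)&(b<19)&(a<52)&(a>-62)&(X[:,2]>10);print("face z min",np.sort(X[m,2])[:12],np.median(b[m]))
e=(a<-50)&(a>-66)&(abs(b)<18);print("closing edge z",np.sort(X[e&(X[:,2]>15),2])[:6],X[e,2].max())
k=(abs(b)<18)&(a>55)&(a<80)&(X[:,2]>35)&(X[:,2]<80);print("tube low z",np.sort(X[k,2])[:8],X[k,2].max())
```

```text
[526.39 115.51 121.17] [ 0.45 -0.52 -1.69] [ 0.15 -0.14 -0.  ]
face z min [29.54 29.57 29.64 29.97 30.14 30.37 30.47 30.62 30.63 30.95 31.03 31.32] 13.706533343282988
closing edge z [30.46 30.95 31.05 32.62 32.78 33.83] 472.0821006259714
tube low z [41.32 41.79 41.79 42.06 42.77 44.14 44.38 45.4 ] 72.57746105254137
```

View pics/c9.png

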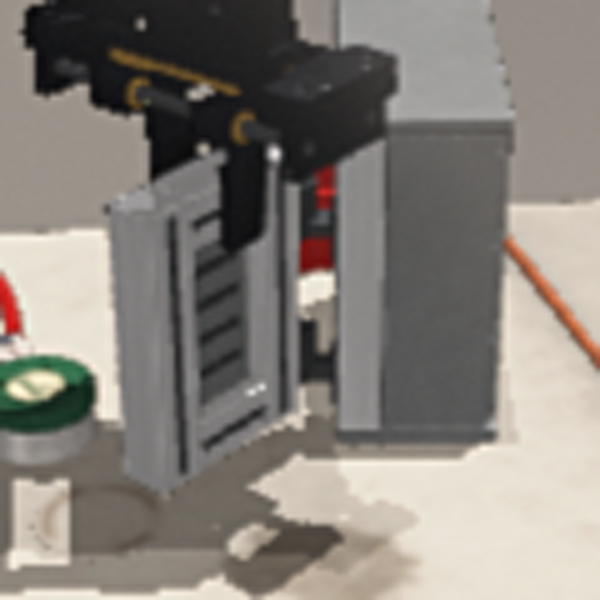

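The leaf is at home height: bottom edge z≈30 mm, lower tube top ≈72 mm, and the pintles are now carrying weight. In the view it hangs close to the enclosure at crop cols 105–300, clear of the tin. One millimetre more, then release slowly.

>>> drive_tool(
  motion="-1 0 0 -0.001 0;-1 0 0 -0.001 0;-0.3 0 0 -0.001 0;-0.25 0 0 -0.001 0;-0.2 0 0 -0.001 0;-0.1 0 0 -0.001 0;0 0 0 -0.001 0;0.2 0 0 -0.001 0;0.4 0 0 -0.001 0;0.5 0 0 -0.001 0;0.5 0 0 -0.001 0;0.5 0 0 0.01 0;0.5 0 0 0.03 0;0.5 0 0 0.06 0;0.5 0 0 0.09 0;0.5 0 0 0.12 0;0.5 0 0 0.15 0;0.5 0 0 0.15 0",
  force=10,
)

```text
clock: 25.2
eef_pos: [0.5276, 0.1156, 0.276]
eef_rot: [0.004, -0.372, 0.928, -0.005]
wrist_force: [0.6, 0.1, 0.2]
opening: 0.751
```

>>> drive_tool(
  motion="0.5 -0.02 -0.04 0 0;0.5 -0.04 -0.08 0 0;0.5 -0.06 -0.12 0 0;0.5 -0.06 -0.16 0 0;0.5 -0.06 -0.16 0 0;0.5 -0.06 -0.16 0 0",
)

```text
clock: 25.8
eef_pos: [0.4674, -0.0447, 0.2757]
eef_rot: [0.003, -0.372, 0.928, -0.004]
wrist_force: [0.3, -0.3, -0.1]
opening: 0.75
```

Run:
```python
from h import *
np.set_printoptions(precision=2,suppress=True)
s=ctrl.observe();print(s["eef_pos"]*1000,s["wrist_force"])
im,P,K,T=shot("scene");cv2.imwrite("pics/c10.png",cv2.resize(im[110:240,260:390],(600,600),interpolation=2))
X=P.reshape(-1,3)*1000
t=X[(X[:,2]>184)&(X[:,2]<194)&(X[:,0]<592)&(X[:,0]>440)&(X[:,1]>20)&(X[:,1]<200)]
r=cv2.minAreaRect(t[:,:2].astype(np.float32));print(len(t),np.median(t[:,2]),r)
A=np.c_[t[:,:2]-t[:,:2].mean(0),np.ones(len(t))];print("top plane",np.linalg.lstsq(A,t[:,2],rcond=None)[0])
q=X[(np.hypot(X[:,0]-424,X[:,1]-176)<60)&(X[:,2]>20)&(X[:,2]<40)];print("tin",q.min(0),q.max(0))
N=X[np.hypot(X[:,0]-572.3,X[:,1]-161)<15]
for a,b,n in((52,74,"low"),(142,164,"high")):
    k=N[(N[:,2]>a-2)&(N[:,2]<b+6)];print(n,len(k),k[:,2].max() if len(k) else 0,circ(k,12,[572,161]) if len(k)>5 else 0)
```

```text
[467.38 -44.72 275.72] [ 0.27 -0.33 -0.06]
270 186.68631455675745 ((519.524169921875, 108.76080322265625), (110.04286193847656, 31.436315536499023), 43.844154357910156)
top plane [  0.01   0.04 186.81]
tin [391.52 140.94  20.34] [459.83 212.28  34.83]
low 38 72.88700889942578 [570.43 160.23]
high 39 163.52607939159645 [568.26 158.06]
```

View pics/c10.png

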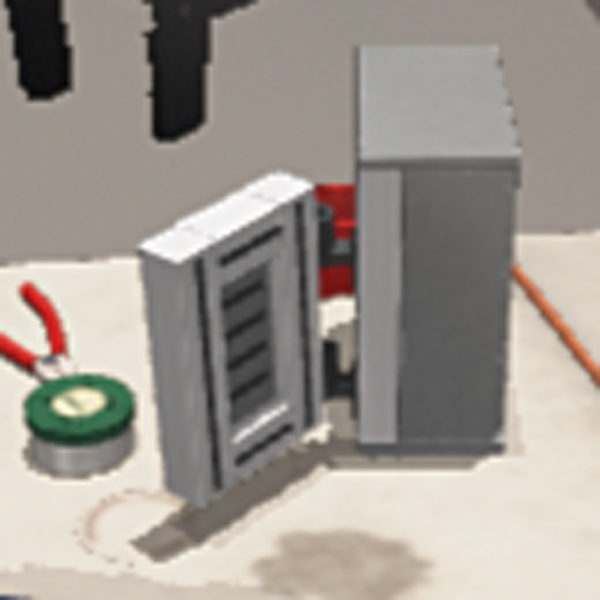

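Run:
```python
from h import *
np.set_printoptions(precision=3,suppress=True)
h=np.radians(43.8);u=np.array([np.cos(h),np.sin(h)]);w=np.array([np.sin(h),-np.cos(h)])
im,P,K,T=shot("scene");X=P.reshape(-1,3)*1000;d=X[:,:2]-[519.5,108.8];a=d@u;b=d@w
f=(abs(b-15)<3)&(abs(a)<54)&(X[:,2]>30)&(X[:,2]<180)
c=np.linalg.lstsq(np.c_[a[f],X[f,2]-110,np.ones(f.sum())],b[f],rcond=None)[0]
t=(abs(b)<14)&(abs(a)<54)&(X[:,2]>180)&(X[:,2]<196)
e=np.linalg.lstsq(np.c_[a[t],b[t],np.ones(t.sum())],X[t,2],rcond=None)[0]
tilt=np.hypot(c[1],e[0]);print(f.sum(),c,t.sum(),e,"tilt",tilt)
l=(abs(b)<18)&(a<55)&(a>-60)&(X[:,2]>12);print("lowest",np.sort(X[l,2])[:5])
if tilt<.065: ticket.hand_in();print("handed in",ctrl.observe()["clock"])
```

```text
971 [-0.001  0.    14.03 ] 269 [  0.038  -0.077 186.527] tilt 0.03798336123152371
lowest [24.768 25.995 26.166 26.211 26.339]
the job is handed in; nothing more can be done
the job is handed in; nothing more can be done
```

The leaf hangs on both pintles, let go at about 44° open, and the job is handed in. I tipped it up about its bottom corner in a loose grip, stood it free on the bench, regrasped it from above and lowered it on.

- **Last checks:** In the camera images the leaf was tilted about 0.038 rad (limit 0.08), from sagging in the pin play. Its top face was at about 187 mm at the centre. The lower tube's top was at about 73 mm and the upper's at about 163.5 mm, against 72 and 162 mm fully home. Wrist force was near zero, so the arm was clear.
- **Check that read worse:** Tube circle fits put the low socket axis about 2 mm and the high one about 5 mm from the pintle axis. The fits rest on few, partly hidden points that include the pintle shoulders. The 5 mm reading is close to the 6 mm limit.
- **Height disagreement:** The reported TCP was 33 mm lower than the real fingertips, so the first grasp closed on air above the leaf without moving it. I corrected every later height for this.
- **Contact on the way:** While moving the leaf sideways, the gripper body leaned on the enclosure with about 11 N (limit 40 N), and I backed off.
- **Bystanders:** I remeasured only the tin, which had not moved within measuring error. I saw no change in the others.

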